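# Refit the cover of a filter box and fasten its captive screw

## Robot

A 6-joint arm with a two-finger parallel gripper is mounted at the origin on a cart in front of the work surface, level with it; the furniture and walls round the work are solid. World frame = base frame: x ahead of the robot, y to its left, z up, the work surface at z = 0. Lengths are in mm, angles in rad, forces in N, time in s.
With the tool pointing down it reaches from about 150 to 775 mm from the base axis. Payload 6.1 kg.
Tool frame: the origin (TCP) lies midway between the tips of the shut fingers; the grasp point (between the pads) lies 19 mm behind it (tcp_to_grasp is the distance from the TCP to the grasp point, in mm); z points along the fingers, y is the line along which they close (so a half turn about z gives the same grasp; the last joint's range is limited). The gripper opens to 85 mm and grips with 20 to 120 N. Pads are 22 mm wide; open, the fingers measure 114 mm over their backs; the gripper's body (76 mm by 85 mm) begins 54 mm behind the grasp point. The pads swing forward as they close: fully open they stand 13 mm farther back than shut.
Start: joints at [-1.3, 0.126, -0.04, 1.405, 0, 1.571], TCP at [140.433, -505.853, 231.295] pointing down, gripper open.
Joint ranges: [-2.72, 2.72], [-0.95, 1.95], [-1.27, 1.35], [-1.78, 2.02], [-1.46, 1.47], [-3.14, 3.14]. Speed limits (rad/s): [2.39, 2.39, 3.01, 3.14, 3.14, 3.14].

## Interface

Orientations are given as a unit quaternion [w, x, y, z].
In Python, from bench import * gives the robot as it stands. Calls block until the motion is done:
- movep(position, orientation): joint-space move of the TCP to a pose.
- move_linear(position, ori=None, speed=150, guard=None): straight line of the TCP; ori=None keeps the orientation; speed is the mean speed in mm/s. With guard (N) it stops when the force on the tool has changed by that much, and returns True; else False.
- movej(angles): joint-space move.
- gripper_to(opening): opening from 0.0 (shut) to 1.0 (fully open); the grip force is fixed at half the most; returns when the fingers have stopped.
- wait(seconds).
- inverse_kinematics(position, orientation): joint angles nearest the present ones, or None.
- get_obs(): the state.
- capture(name): name is "side" or "top" or "wrist"; returns the picture (420x560x3 uint8, blue, green, red); there is no depth.
- calibration(name): a dict with "fovy" (degrees; the focal length in pixels is half the picture's height over the tangent of half this angle, whatever the lens; pixels are square), "cx", "cy" (the principal point, pixels), "D" ([k1, k2, p1, p2, k3] as OpenCV has them; the pictures are not rectified), "T" (4x4, takes a point from camera to world coordinates). Camera axes: x right, y up, looking along -z (the intrinsics and any distortion apply to the point x, -y, -z); pixel columns grow to the right and rows downward; lengths in mm; the calibration is good to about 2 mm. A picture is of the moment at which its call begins: read the wrist's pose just before it. calibration takes no time and is no camera call; for the wrist camera it gives the pose at the moment of the call.
A pose or a line that the arm cannot do raises IKError and nothing moves.
- sign_off(): hands the job in; it is judged then, once.
Trained networks look in the newest picture that a camera, given by its name, has taken for a name from the list of things; names that differ only in an ending like _2 or _b are one class to them, and where a whole thing is asked for, a point or a joint stands for the part that bears it (a point fixed in the world has none). Each returns a list of dicts, best first, with "conf" (0 to 1); they miss things now and then, are a little off and sometimes report something else, mostly with a low value. They report only what shows in the picture. A call takes as long as a camera call.
- look_for(camera, thing): "rect" ([left, top, right, bottom] as shares, 0 to 1, of the picture: columns of its width, rows of its height, round what is visible of it).
The state is a dict: "t": time; "joint_positions": joint angles; "qvel": joint speeds; "joint_torque": joint torques, N m; "tool_pos": TCP position; "tcp_rot": TCP orientation; "contact_force": force on the tool from outside, world axes, zero at the start; "torque": the same for the moment, N m; "grip_width": opening from 0.0 (shut) to 1.0 (fully open); "finger_force": force on a finger pad.
Only numpy, scipy, OpenCV 4.12 (cv2) and the standard library are available. Lean on these libraries where they do the work, as an engineer would, in place of code of your own. Each camera call takes 0.05 s, during which the arm holds its last target. There are 200 camera calls.

## Task

Close the grey filter box: hook the loose cover's two tabs under the steel keeper bar with the cover tilted, then swing it down until it lies flat on the rim. Then pull the captive screw up out of its barrel against its spring so that its thread catches, and drive it clockwise to its stop so that its finger holds the cover down. Let everything go and leave the jar, bottle and pot beside the box where they stand.

Things in the scene. Friction and masses are not known exactly. Their poses are not given: they have to be found in the camera images.
- box: Grey open filter box screwed to a wooden board on the bench (board top 9 mm above the bench): 130 (x) x 110 (y) x 45 mm high, 6 mm walls, foot flange 150 mm wide in y, 6 mm high. Origin: centre of its underside, on the board; z up. The +x side carries the captive screw, the -x side the steel keeper for the cover's tabs.
- box_rim (a point): Middle of the box's rim plane, 45 mm above the board. The seated cover's origin lies here, its axes along the box's axes; play 2 mm each way.
- keeper_mouth (a point): Middle of the keeper's opening (box frame x -69, z 48.5 mm). Above it the keeper bar along y: x -79 to -69, z 52 to 60 mm, 100 mm long. Behind: upright wall, inner face x -81.5 mm, z 20 to 60. Cheeks close the ends (inner faces y +-44 mm). Under the bar, outside the box wall (x beyond -65), it is open down to the board, so tilted tabs may dip.
- lip_top (a point): Middle of the top of the lip at the box's +x wall (box frame x 69, z 49 mm): 70 mm long in y, inner face x 67 mm, 4 mm above the rim. It lets the cover in only tilted, tabs first; the cover's plain +x edge comes down just inside it.
- cover: Loose aluminium cover, 0.17 to 0.35 kg: plate 130 (x) x 110 (y) x 5 mm with two 5 mm thick, 24 mm wide tabs (centred at y +-30 mm) sticking out 14 mm from its -x edge. Origin: centre of the plate's underside; z up. Black upright grip rib on its middle, 12 mm thick in x, 60 mm long in y, up to 31 mm above the underside. Starts flat on the board, rib up.
- cover_grip (a point): Middle of the top of the cover's grip rib, 31 mm above the cover's underside.
- cover_tabs (a point): Midway between the tips of the cover's two tabs, at half the plate's thickness: (-79, 0, 2.5) mm in the cover's frame.
- screw_foot (a point): Foot of the captive screw's upright axis, on the board, (95, 0) mm in the box's frame. The barrel here is 24 mm in radius and 36 mm high.
- screw_pull (a joint): How far the screw is pulled up out of its barrel (m): 0 held in by its spring, 0.020 fully out. The pull needs about 6 N at 0, 12 N fully out. Let go at the parked angle, the screw snaps back in. Grip bar and finger rise with it.
- screw_turn (a joint): Turn of the screw (rad), clockwise from above positive, stop at 2.8. Parked at 0 to 0.55; pushed in it cannot pass 0.64. Its thread catches if it is held more than 0.0155 out while turned past 0.9. From 1.1 to 2.8 the thread holds it out and leads it down evenly: pull 0.0155 to 0.020 at 1.1, 0.0115 to 0.014 at 2.8 (follow it down). Let go past 1.1, it stays (friction 0.06 Nm).
- screw_grip (a point): On the screw's axis, 12 mm below the top of its grip bar (68 mm above the board when pushed in). Bar: black, 54 mm long, 14 mm thick, 28 mm tall, in line with the steel finger under it. Bar and finger point at the angle (2.8 - pi - screw_turn) about z in the box's frame: at 2.8 along the box's -x, square over the cover.
- finger_tip (a point): End of the screw's steel finger, at its underside: 48 mm from the screw's axis. Finger 14 mm wide, 6 mm thick; underside 38 mm above the board with the screw pushed in, 50 mm (resting on the seated cover) when home.
- tall_jar: Bystander: upright dark jar with a pale lid, 62 mm across, 145 mm tall; origin in the middle of its foot. About 120 mm from the screw, on the box's -y side.
- bottle_white: Bystander: slim white bottle with a black cap, 25 mm across, 84 mm tall; origin in the middle of its foot. Beside the box at +y.
- putty_pot: Bystander: flat round pot with a red lid, 54 mm across, 31 mm tall; origin in the middle of its foot. Beside the box at -y.

How it is judged (in metres and radians):
On the way, in this order (a step that is already met when the one before it is completed fails the run):
1. the cover's tabs are under the keeper bar while the cover is tilted (more than 0.1 rad) (x of cover_tabs in the frame of box between -0.083 and -0.072 m and z of cover_tabs in the frame of box between 0.03 and 0.0515 m and y of cover_tabs in the frame of box between -0.012 and 0.012 m and angle between cover's own z axis and vertical between 0.1 and 0.7 rad), for 0.1 s.
2. the cover is swung down flat on the rim, tabs under the bar (x of cover in the frame of box between -0.004 and 0.004 m and y of cover in the frame of box between -0.004 and 0.004 m and z of cover in the frame of box between 0.0435 and 0.0475 m and angle between cover's own z axis and vertical below 0.03 rad), for 0.1 s.
3. the screw is pulled at least 15 mm out at its parked angle, the cover still seated (all of step 2 and value of joint screw_pull above 0.015 m and value of joint screw_turn below 0.9 rad), for 0.05 s.
At the end, for the whole second after the job is handed in: The cover lies flat on the box's rim, within 4 mm of its seat and tilted less than 0.03 rad, at rest; the screw is turned past 2.6 rad of 2.8 and held out 10.5 to 14.5 mm by its thread, its finger over the cover (all of step 2 and value of joint screw_turn above 2.6 rad and value of joint screw_pull between 0.0105 and 0.0145 m and linear speed of cover below 0.01 m/s); the robot touches nothing.
It fails at once if the jar is shifted more than 30 mm or tipped over (distance of tall_jar from where it was at the start of the episode above 0.03 m or angle between tall_jar's own z axis and vertical above 0.4 rad).
It fails at once if the bottle is shifted more than 30 mm or tipped over (distance of bottle_white from where it was at the start of the episode above 0.03 m or angle between bottle_white's own z axis and vertical above 0.4 rad).
It fails at once if the putty pot is shifted more than 30 mm or tipped over (distance of putty_pot from where it was at the start of the episode above 0.03 m or angle between putty_pot's own z axis and vertical above 0.4 rad).
It also fails if it takes over 69 s, if anything falls off the work surface, if the arm or the gripper's body presses on something with over 40 N, if the wrist force passes 120 N, or if a joint passes its speed limit or range.

## Working session

There is one attempt and no reset: what is moved stays moved. The work goes in short steps, each a Python script; the robot and the scene stay as the last script left them, time stands still between calls to the robot, and variables do not carry over. Pictures are saved under pics/ and viewed, at most 10 in all, crops included, and the job is handed in when it is done.

```bash
mkdir -p pics; ls; python3 - <<'E'
from bench import *
import cv2
for n in("side","top"):
    cv2.imwrite(f"pics/{n}0.png",capture(n))
    c=calibration(n);print(n,c)
    for k in("box","cover","tall_jar","bottle_white","putty_pot","screw_grip"):
        print(k,[(round(d["conf"],2),[round(a*b) for a,b in zip(d["rect"],(560,420,560,420))]) for d in look_for(n,k)[:2]])
print(get_obs())
E
```

```text
pics
side {'fovy': 45.150490760795215, 'cx': 279.6521167064472, 'cy': 208.36688945516258, 'D': array([-0.07922247,  0.        ,  0.        ,  0.        ,  0.        ]), 'T': array([[-9.27679955e-01,  2.08462715e-01, -3.09763131e-01,
         1.91675979e+02],
       [-3.73339783e-01, -5.29500815e-01,  7.61738993e-01,
         7.96255915e+02],
       [-5.22565120e-03,  8.22296895e-01,  5.69034717e-01,
         7.26184865e+02],
       [ 0.00000000e+00,  0.00000000e+00,  0.00000000e+00,
         1.00000000e+00]])}
box [(0.84, [217, 225, 314, 307])]
cover [(0.65, [296, 174, 354, 209])]
tall_jar [(0.81, [244, 174, 272, 239])]
bottle_white [(0.94, [227, 276, 244, 314])]
putty_pot [(0.95, [282, 233, 305, 259])]
screw_grip [(0.63, [214, 226, 237, 250])]
top {'fovy': 56.983628081462456, 'cx': 275.6985241259353, 'cy': 205.70362252128166, 'D': array([-0.09274211,  0.        ,  0.        ,  0.        ,  0.        ]), 'T': array([[-8.97399377e-03,  9.94952325e-01, -9.99466766e-02,
         4.79282848e+02],
       [-9.99958349e-01, -8.76276525e-03,  2.55222431e-03,
        -1.00965859e+02],
       
[... 390 characters left out ...]
nt_positions': array([-1.30000429e+00,  1.25768337e-01, -3.95728364e-02,  1.40540637e+00,
       -1.05291840e-05,  1.57078904e+00]), 'qvel': array([ 0.00058378, -0.00025735,  0.00040999,  0.00051894, -0.00095007,
       -0.00036989]), 'joint_torque': array([-1.54247711e-03, -4.35551763e+01,  3.53025842e+01,  6.75543633e-04,
        1.30308254e-04, -6.46409987e-06]), 'tool_pos': array([ 140.42913405, -505.86018187,  231.323601  ]), 'tcp_rot': array([ 2.48775647e-05,  9.90847462e-01,  1.34986323e-01, -1.92425043e-06]), 'contact_force': array([-0.07727928, -0.15475586,  0.17211015]), 'torque': array([-0.01663272, -0.00569816, -0.01533477]), 'finger_force': 0.0, 'grip_width': 0.9994836042719493}
```

```bash
python3 - <<'E'
import cv2
t=cv2.imread("pics/top0.png")[160:310,150:390]
cv2.imwrite("pics/top0c.png",cv2.resize(t,(800,500),interpolation=cv2.INTER_CUBIC))
t=cv2.imread("pics/side0.png")[165:325,205:365]
cv2.imwrite("pics/side0c.png",cv2.resize(t,(600,600),interpolation=cv2.INTER_CUBIC))
E
```

```text
(no output)
```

View pics/top0c.png

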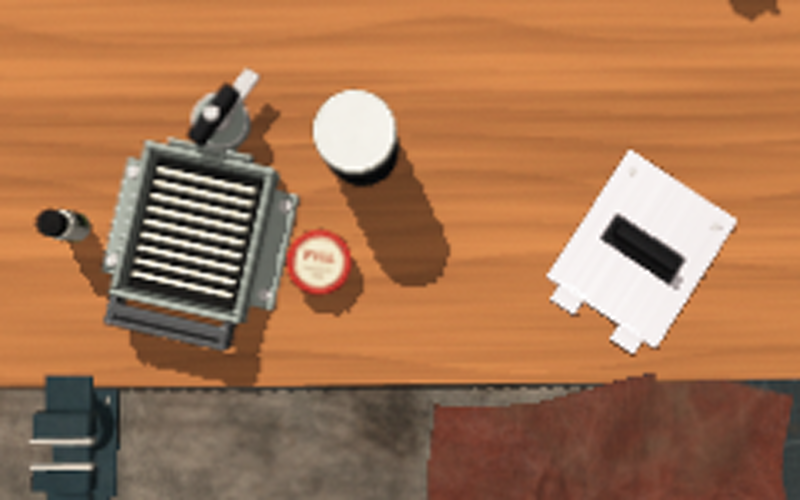

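View pics/side0c.png

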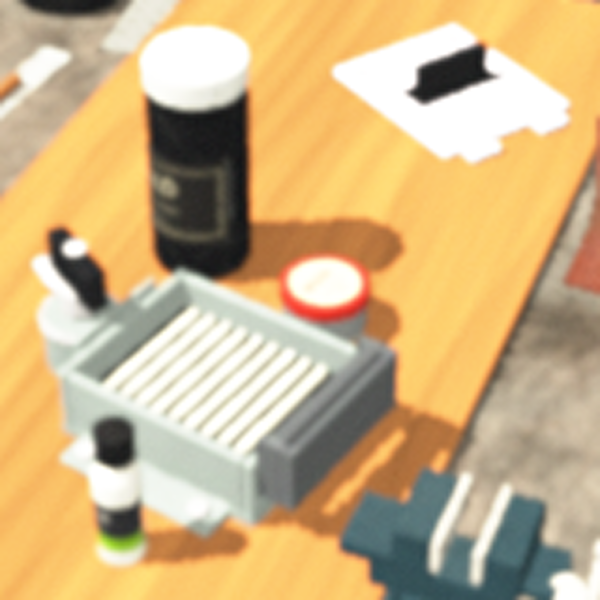

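The pictures show the box upper left with its keeper towards the robot and its screw away from it. The cover is at the right with its tabs to the lower left: its rib is at about (645,250) in the top crop and the box centre at about (192,230). The parked finger points up and to the right. Next I'll get coarse poses and the wrist camera mounting.

```bash
cat > h.py <<'E'
import numpy as np, cv2
from bench import *
from scipy.optimize import least_squares
from scipy.spatial.transform import Rotation as R
def K(c):
    f=210/np.tan(np.radians(c["fovy"])/2); return np.array([[f,0,c["cx"]],[0,f,c["cy"]],[0,0,1.]])
def proj(c,P):
    T=np.array(c["T"]);p=(np.atleast_2d(P)-T[:3,3])@T[:3,:3]*[1,-1,-1]
    return cv2.projectPoints(p.reshape(-1,1,3),np.zeros(3),np.zeros(3),K(c),np.array(c["D"]))[0].reshape(-1,2)
def ray(c,uv,z):
    T=np.array(c["T"]);n=cv2.undistortPoints(np.array(uv,float).reshape(-1,1,2),K(c),np.array(c["D"])).reshape(-1,2)
    d=np.c_[n[:,0],-n[:,1],-np.ones(len(n))]@T[:3,:3].T
    return T[:3,3]+d*((z-T[2,3])/d[:,2:])
def w(p,pose):  # local -> world, pose x,y,yaw, z base
    x,y,a,z=pose;c,s=np.cos(a),np.sin(a);p=np.atleast_2d(p)
    return np.c_[x+c*p[:,0]-s*p[:,1],y+s*p[:,0]+c*p[:,1],z+p[:,2]]
def fit(obs,x0,z=9.):  # obs: list of (calib, pts, uv)
    f=lambda v:np.concatenate([(proj(c,w(P,(*v,z)))-uv).ravel() for c,P,uv in obs])
    r=least_squares(f,x0,x_scale=[10,10,.1],loss="soft_l1"); return r.x,np.abs(r.fun).round(1)
def q(yaw,tilt=0):  # tool down, tool y along local x of 'yaw'; tilt: local +x end up
    o=R.from_euler("ZY",[yaw,-tilt])*R.from_matrix(np.array([[0,1,0],[1,0,0],[0,0,-1.]]))
    a=o.as_quat(); return a[[3,0,1,2]]
E
python3 - <<'E'
from h import *
c=calibration("top")
cr=lambda l:np.array(l)/3.3333+[150,160]
print("cover",fit([(c,np.array([[65,55,5],[65,-55,5],[-65,-55,5],[-65,55,5.]]),cr([(630,150),(737,220),(655,347),(550,275)]))],(450,-300,-.56)))
print("box",fit([(c,np.array([[65,55,45],[65,-55,45],[-79,50,60],[-79,-50,60.]]),cr([(150,142),(275,170),(107,318),(228,346)]))],(450,90,-.2)))
print("jar,pot,bottle,screw",ray(c,cr([(355,135)]),154),ray(c,cr([(320,262)]),40),ray(c,cr([(50,222)]),93),ray(c,cr([(213,113)]),89))
o=get_obs();T=np.eye(4);a=o["tcp_rot"];T[:3,:3]=R.from_quat(a[[1,2,3,0]]).as_matrix();T[:3,3]=o["tool_pos"]
cw=calibration("wrist");print(cw["fovy"],cw["cx"],cw["cy"],cw["D"]);print((np.linalg.inv(T)@cw["T"]).round(3))
for y in(-.56,-.2): print(inverse_kinematics([450,0,300],q(y)),inverse_kinematics([450,0,300],q(y+np.pi)))
E
```

```text
cover (array([ 506.029201  , -292.3093532 ,   -0.59869861]), array([0.1, 0.6, 0.4, 0.1, 0.2, 0.4, 1. , 0.2]))
box (array([ 5.18681188e+02,  8.05072800e+01, -2.27310510e-01]), array([0.9, 0.2, 0.6, 0.5, 0. , 0.3, 0.1, 0.4]))
jar,pot,bottle,screw [[587.81475062 -56.17196473 154.        ]] [[496.14396411 -21.56553305  40.        ]] [[528.03390132 187.6576103   93.        ]] [[613.84812758  59.61204554  89.        ]]
60.20617002040582 285.7503413811792 207.45501928691837 [-0.00545396  0.          0.          0.          0.        ]
[[-1.00000e-03  9.49000e-01  3.15000e-01  7.96940e+01]
 [ 1.00000e+00  1.00000e-03  1.00000e-03 -1.10000e-01]
 [ 1.00000e-03  3.15000e-01 -9.49000e-01 -1.42521e+02]
 [ 0.00000e+00  0.00000e+00  0.00000e+00  1.00000e+00]]
[ 0.         -0.00600366 -0.03008071  1.54671928  0.          2.13079633] [ 0.         -0.00600366 -0.03008071  1.54671928  0.         -1.01079633]
[ 0.         -0.00600366 -0.03008071  1.54671928  0.          1.77079633] [ 0.         -0.00600366 -0.03008071  1.54671928  0.         -1.37079633]
```

```bash
python3 - <<'E'
from h import *
import json
def shot(n):
    c=calibration("wrist");im=capture("wrist");cv2.imwrite(f"pics/{n}.png",im)
    json.dump({k:np.array(v).tolist() for k,v in c.items()},open(f"{n}.json","w"))
movep([519,80.5,210],q(-.227));shot("wbox")
movep([506,-292,160],q(-.599));shot("wcov")
print(get_obs()["t"],get_obs()["joint_positions"].round(2))
E
python3 -c "
import cv2
for n in('wbox','wcov'): cv2.imwrite(f'pics/{n}_v.png',cv2.resize(cv2.imread(f'pics/{n}.png'),(800,600),interpolation=cv2.INTER_CUBIC))"
```

```text
4.675 [-0.52  0.25 -0.05  1.28  0.    1.65]
```

View pics/wbox_v.png

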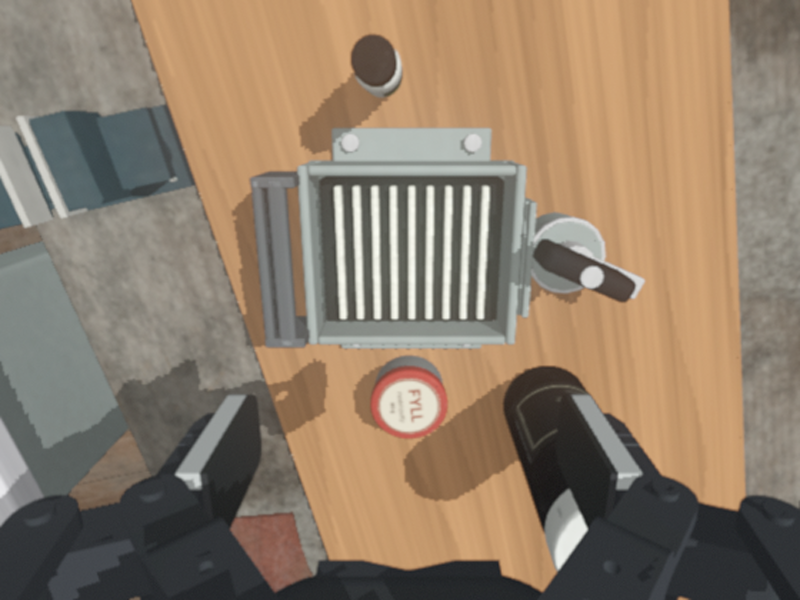

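View pics/wcov_v.png

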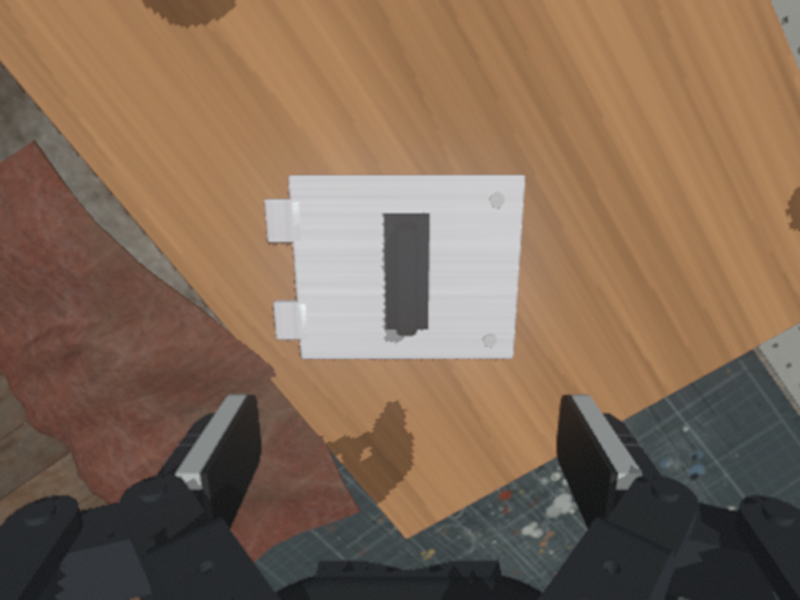

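The wrist views show the cover's plate corners at (290,176), (524,176), (513,358) and (303,358), and the box rim corners near (303,165), (524,165), (514,343) and (308,343). The screw bar runs from (540,250) to (635,292). I'll zoom on the box to refine those.

```bash
python3 -c "
import cv2
im=cv2.imread('pics/wbox.png')[100:250,170:370]
cv2.imwrite('pics/wboxz.png',cv2.resize(im,(800,600),interpolation=cv2.INTER_CUBIC))
im=cv2.imread('pics/wbox.png')[135:225,345:465]
cv2.imwrite('pics/wscrz.png',cv2.resize(im,(800,600),interpolation=cv2.INTER_CUBIC))"
```

```text
(no output)
```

View pics/wboxz.png

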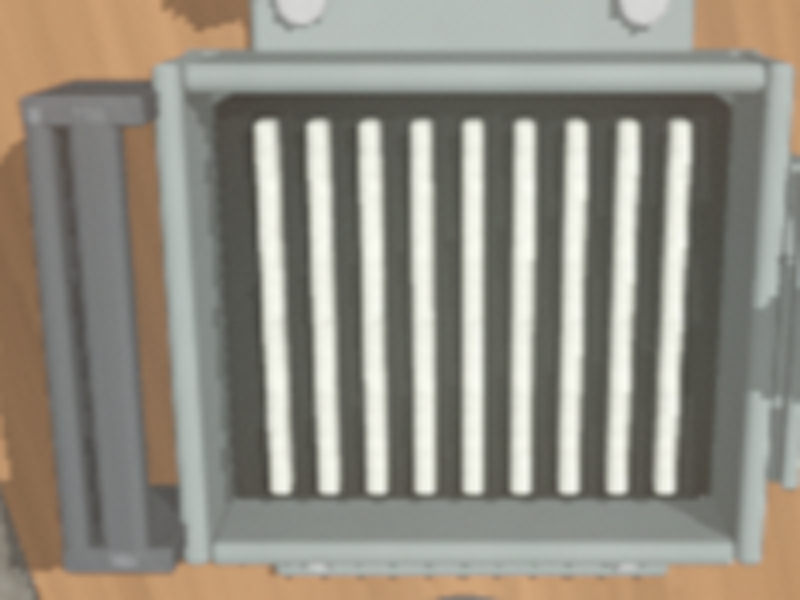

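View pics/wscrz.png

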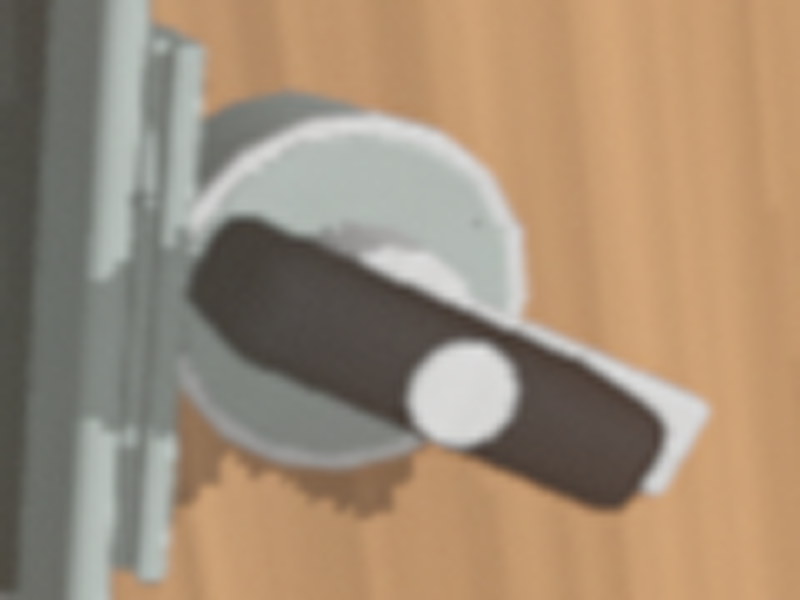

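The zoom shows the rim's outer corners at (157,63), (793,65), (187,563) and (760,562), and the keeper bar edges at (122,125)-(146,548) and (72,125)-(101,548). The second crop shows the bar top running from about (215,255) to (640,465).

```bash
python3 - <<'E'
from h import *
import json
L=lambda n:json.load(open(n+".json"))
z=lambda l,s,o:(np.array(l,float)+.5)/s-.5+o
cb,cc=L("wbox"),L("wcov")
Pb=np.array([[-65,55,45],[65,55,45],[-65,-55,45],[65,-55,45],[-59,49,45],[-59,-49,45],[59,49,45],[59,-49,45],[-69,44,60],[-69,-44,60],[-79,44,60],[-79,-44,60.]])
ub=z([(157,63),(793,65),(187,563),(760,562),(187,88),(213,540),(763,88),(735,540),(122,125),(146,548),(72,125),(101,548)],4,[170,100])
b,r=fit([(cb,Pb,ub)],(519,80,-.23));print("box",b,r)
Pc=np.array([[-65,55,5],[65,55,5],[65,-55,5],[-65,-55,5],[-79,42,5],[-79,18,5],[-79,-18,5],[-79,-42,5.]])
uc=z([(290,176),(524,176),(513,358),(303,358),(266,200),(269,241),(275,302),(278,339)],800/560,0)
c,r=fit([(cc,Pc,uc)],(506,-292,-.6));print("cover",c,r)
us=z([(215,255),(640,465)],6.6667,[345,135])
s=ray(cb,us,89.);d=s[1]-s[0];a=np.arctan2(d[1],d[0])-b[2]
print("screw mid",s.mean(0),"pred",w([95,0,80],(*b,9)),"len",np.hypot(*d[:2]),"turn",2.8-np.pi-a)
E
```

```text
box [ 5.21276055e+02  8.41817367e+01 -2.30591197e-01] [1.3 0.7 2.  1.  0.7 0.7 1.2 1.2 0.9 0.7 0.8 0.2 1.6 0.9 1.2 0.5 0.8 0.2
 0.8 0.4 1.2 0.2 0.3 0.4]
cover [ 505.05113359 -291.24496907   -0.59841369] [0.6 0.5 2.3 0.5 1.  0.7 0.6 0.7 0.3 0.5 0.2 0.6 0.4 0.1 0.2 0.3]
screw mid [610.36401801  66.70154932  89.        ] pred [[613.76154232  62.46919099  89.        ]] len 56.34655920444512 turn 0.10804349945368774
```

```bash
cat >> h.py <<'E'
import json
L=lambda n:json.load(open(n+".json"))
Z=lambda l,s,o:(np.array(l,float)+.5)/s-.5+o
Pb=np.array([[-65,55,45],[65,55,45],[-65,-55,45],[65,-55,45],[-59,49,45],[-59,-49,45],[59,49,45],[59,-49,45],[-69,44,60],[-69,-44,60],[-79,44,60],[-79,-44,60.]])
ub=Z([(157,63),(793,65),(187,563),(760,562),(187,88),(213,540),(763,88),(735,540),(122,125),(146,548),(72,125),(101,548)],4,[170,100])
Pc=np.array([[-65,55,5],[65,55,5],[65,-55,5],[-65,-55,5],[-79,42,5],[-79,18,5],[-79,-18,5],[-79,-42,5.]])
uc=Z([(290,176),(524,176),(513,358),(303,358),(266,200),(269,241),(275,302),(278,339)],800/560,0)
def bias(c,v):
    T=np.array(c["T"]);T[:3,3]+=T[:3,:3]@v[:3];T[:3,:3]=T[:3,:3]@R.from_rotvec(v[3:]).as_matrix();return {**c,"T":T}
E
python3 - <<'E'
from h import *
cb,cc,ct=L("wbox"),L("wcov"),calibration("top")
cr=lambda l:Z(l,3.3333,[150,160])
tc=cr([(630,150),(737,220),(655,347),(550,275)]);tb=cr([(150,142),(275,170),(107,318),(228,346)])
def f(v):
    b,c,k,t=v[:3],v[3:6],v[6:12],v[12:]
    r=[(proj(bias(cb,k),w(Pb,(*b,9)))-ub)/.6,(proj(bias(cc,k),w(Pc,(*c,9)))-uc)/.6,
       (proj(bias(ct,t),w(Pc[[0,1,2,3]],(*c,9)))-tc),(proj(bias(ct,t),w(np.array([[65,55,45],[65,-55,45],[-79,50,60],[-79,-50,60.]]),(*b,9)))-tb)]
    s=np.array([1.5]*3+[.005]*3)
    return np.concatenate([x.ravel() for x in r]+[k/s,t/s])
x0=np.r_[521,84,-.23,505,-291,-.6,np.zeros(12)]
r=least_squares(f,x0,x_scale=np.r_[10,10,.1,10,10,.1,[1,1,1,.01,.01,.01]*2],loss="soft_l1")
print(r.x.round(4));print(f(r.x)[:24].reshape(-1,2).round(1)*.6);print(f(r.x)[24:].round(1))
C=np.linalg.inv(r.jac.T@r.jac);print(np.sqrt(np.diag(C))[:6])
E
```

```text
[ 5.214975e+02  8.425710e+01 -2.329000e-01  5.050407e+02 -2.911203e+02
 -6.001000e-01 -1.004000e-01 -8.171000e-01  3.119400e+00  2.000000e-03
 -1.700000e-03 -2.800000e-03 -2.461000e-01  1.846000e-01  2.957000e-01
  1.700000e-03  2.400000e-03  1.200000e-03]
[[-0.78 -0.18]
 [ 0.72 -0.42]
 [-0.36  0.12]
 [ 0.12  0.48]
 [-0.48  1.2 ]
 [-0.6  -0.3 ]
 [ 0.36  1.38]
 [ 0.18 -0.18]
 [-0.18  0.24]
 [ 1.26 -1.02]
 [-0.48  0.18]
 [ 0.84 -1.02]]
[ -0.6   0.2   1.1  -0.1  -0.4  -0.2  -0.7   0.2   0.2  -0.1   0.9   1.3
  -0.2  -0.6   0.   -0.3 -24.1  39.1 -31.  -20.1  26.  -36.6  32.6  23.6
  -0.7   0.1   0.7   0.7  -0.1  -0.6  -0.2  -0.4  -0.1  -0.5   2.1   0.4
  -0.3  -0.6  -0.2   0.1   0.2   0.3   0.5   0.2]
[2.03653999 2.33566786 0.00628421 2.10428548 2.26896705 0.00643814]
```

```bash
python3 - <<'E'
from h import *
cb,cc,ct=L("wbox"),L("wcov"),calibration("top")
cr=lambda l:Z(l,3.3333,[150,160])
tc=cr([(630,150),(737,220),(655,347),(550,275)]);tb=cr([(150,142),(275,170),(107,318),(228,346)])
def f(v):
    b,c,k,t=v[:3],v[3:6],v[6:12],v[12:]
    r=[(proj(bias(cb,k),w(Pb,(*b,9)))-ub)/.6,(proj(bias(cc,k),w(Pc,(*c,9)))-uc)/.6,
       (proj(bias(ct,t),w(Pc[[1,2,3,0]],(*c,9)))-tc),(proj(bias(ct,t),w(np.array([[65,55,45],[65,-55,45],[-79,50,60],[-79,-50,60.]]),(*b,9)))-tb)]
    s=np.array([1.5]*3+[.005]*3)
    return np.concatenate([x.ravel() for x in r]+[k/s,t/s])
x0=np.r_[521,84,-.23,505,-291,-.6,np.zeros(12)]
r=least_squares(f,x0,x_scale=np.r_[10,10,.1,10,10,.1,[1,1,1,.01,.01,.01]*2],loss="soft_l1")
v=r.x;print(v.round(4));np.save("fit.npy",v)
x,y,a=v[3:6]
gripper_to(.5)
move_linear([x,y,60],q(a),speed=150)
print(move_linear([x,y,17.5],q(a),speed=60,guard=12),get_obs()["tool_pos"])
gripper_to(0);o=get_obs();print(o["grip_width"],o["finger_force"],o["contact_force"])
move_linear([x,y,160],q(a),speed=150)
c=calibration("wrist");cv2.imwrite("pics/hand.png",capture("wrist"))
json.dump({k:np.array(u).tolist() for k,u in c.items()},open("hand.json","w"))
o=get_obs();print(o["t"],o["tool_pos"],o["grip_width"],o["contact_force"])
im=cv2.imread("pics/hand.png");cv2.imwrite("pics/hand_v.png",cv2.resize(im,(800,600),interpolation=cv2.INTER_CUBIC))
E
```

```text
[ 5.210875e+02  8.490510e+01 -2.310000e-01  5.049362e+02 -2.903300e+02
 -5.973000e-01 -3.949000e-01 -5.472000e-01  3.311600e+00  2.800000e-03
 -1.100000e-03 -7.000000e-04 -2.123000e-01  4.950000e-02  4.757000e-01
 -3.000000e-04  1.500000e-03 -4.700000e-03]
False [ 505.11988719 -290.43890218   17.67915591]
0.12411267398779287 60.8924674987793 [-0.92486979  0.41955078  4.08159532]
8.375 [ 504.33426338 -289.96501371  158.62190839] 0.12417033653092946 [ 0.4449636  -0.3825288  -2.67570439]
```

View pics/hand_v.png

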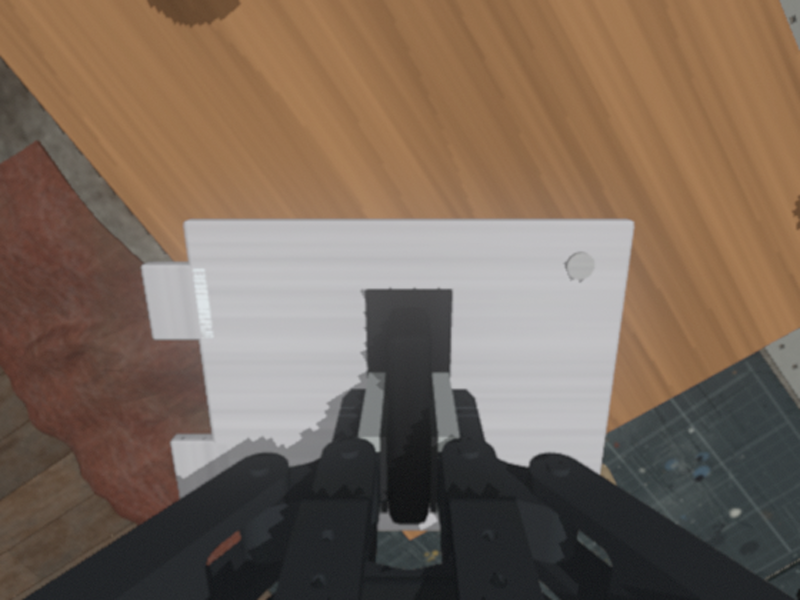

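The cover is held square in the hand: plate corners at (187,220) and (633,220), tab corners at (143,264) and (150,338). I'll use this to calibrate the wrist camera bias in a joint fit.

```bash
python3 - <<'E'
from h import *
cb,cc,ct,ch=L("wbox"),L("wcov"),calibration("top"),L("hand")
cr=lambda l:Z(l,3.3333,[150,160])
tc=cr([(630,150),(737,220),(655,347),(550,275)]);tb=cr([(150,142),(275,170),(107,318),(228,346)])
uh=Z([(187,220),(633,220),(143,264),(150,338)],800/560,0);Ph=np.array([[-65,55,5],[65,55,5],[-79,42,5],[-79,18,5.]])
o=get_obs();print(o["tool_pos"])
tool=np.array([504.334,-289.965,158.62]);a0=-.5973;g=np.array([505.12,-290.44])
def f(v):
    b,c,k,t,h=v[:3],v[3:6],v[6:12],v[12:18],v[18:]
    Rh=R.from_euler("ZY",[a0,0])*R.from_rotvec(h[3:])
    H=tool+R.from_euler("z",a0).apply(h[:3])+Rh.apply(Ph)
    r=[(proj(bias(cb,k),w(Pb,(*b,9)))-ub)/.6,(proj(bias(cc,k),w(Pc,(*c,9)))-uc)/.6,
       (proj(bias(ct,t),w(Pc[[1,2,3,0]],(*c,9)))-tc),(proj(bias(ct,t),w(np.array([[65,55,45],[65,-55,45],[-79,50,60],[-79,-50,60.]]),(*b,9)))-tb),
       (proj(bias(ch,k),H)-uh)/.6]
    d=c[:2]-g;dy=-np.sin(a0)*d[0]+np.cos(a0)*d[1]
    s=np.array([1.5]*3+[.005]*3)
    return np.concatenate([x.ravel() for x in r]+[k/s,t/s,[h[0]/.3,(h[1]-dy)/.3,(h[2]+8.5)/.7],h[3:]/[.005,.02,.01]])
x0=np.r_[np.load("fit.npy"),0,0,-8.5,0,0,0]
r=least_squares(f,x0,x_scale=np.r_[10,10,.1,10,10,.1,[1,1,1,.01,.01,.01]*3],loss="soft_l1")
v=r.x;print(v[:6].round(4),v[6:12].round(4),v[18:].round(4));np.save("fit2.npy",v)
print(f(v)[56:64].round(1), f(v)[:24].reshape(-1,2).round(1).tolist())
print(np.sqrt(np.diag(np.linalg.inv(r.jac.T@r.jac)))[[0,1,2,18,19]])
E
```

```text
[ 504.33426338 -289.96501371  158.62190839]
[ 5.219559e+02  8.462110e+01 -2.300000e-01  5.056465e+02 -2.909195e+02
 -5.964000e-01] [ 8.9000e-03 -5.4160e-01  3.2728e+00  2.6000e-03 -2.7000e-03  1.0000e-04] [-1.9500e-02 -1.2270e-01 -8.4548e+00 -8.0000e-04  1.7600e-02 -4.0000e-03]
[-2.3 -0.4 -0.   0.2  0.1 -0.6  6.   0.8] [[-1.3, -0.2], [1.2, -0.6], [-0.7, 0.2], [0.2, 0.9], [-0.7, 2.0], [-1.0, -0.4], [0.6, 2.4], [0.2, -0.2], [-0.2, 0.4], [2.1, -1.7], [-0.8, 0.3], [1.3, -1.7]]
[0.94268676 1.76053569 0.00502827 0.296169   1.68777913]
```

```bash
cat >> h.py <<'E'
B=np.load("fit2.npy")[:3]
def cov(X,Y,Zb,th,dx=0,dz=0):  # TCP pose so that cover point (-65,0,0) is at box (X,Y,Zb), tilted th
    M=R.from_euler("y",-th);p=np.array([X,Y,Zb])+M.apply([65,.12,8.68])
    return w(p,(*B,9))[0]+[0,0,dz],q(B[2],th)
def act():  # actual tool position in box frame + force in box frame
    o=get_obs();p=o["tool_pos"]-[B[0],B[1],9];r=R.from_euler("z",-B[2])
    return r.apply(p).round(2),r.apply(o["contact_force"]).round(1),r.apply(o["torque"]).round(2),o["t"]
E
python3 - <<'E'
from h import *
th=.3;k=16
X,Zb=-64.3+k*np.cos(th),46.6+k*np.sin(th)
p,o=cov(X,0,Zb,th)
ps=get_obs()["tool_pos"]
move_linear([ps[0]-20,ps[1],235],speed=250)
movep([p[0],p[1],235],o)
print(act()[3])
move_linear(p,o,speed=120);wait(.3)
r=R.from_euler("z",-B[2])
print(act(),r.apply(p-[B[0],B[1],9]).round(2),calibration("side")["T"][0][3])
im=capture("side")[165:325,205:365];cv2.imwrite("pics/pre.png",cv2.resize(im,(600,600),interpolation=cv2.INTER_CUBIC))
E
```

```text
10.2333
(array([10.72,  0.23, 79.23]), array([-0.6, -0.4, -2.9]), array([-0.01,  0.49,  0.03]), 11.9083) [10.52  0.12 78.83] 191.67597865158285
```

View pics/pre.png

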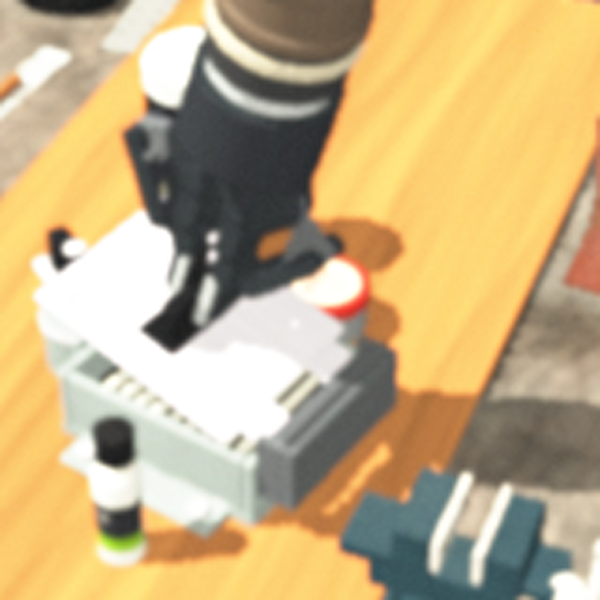

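The cover is tilted over the box with its tabs just ahead of the keeper, around (340,350) and (275,420). Now I'll slide it in under guard.

```bash
python3 - <<'E'
from h import *
p,o=cov(-64.3,0,46.4,.3)
r=R.from_euler("z",-B[2])
print(move_linear(p,o,speed=25,guard=8));wait(.2)
print(act(),r.apply(p-[B[0],B[1],9]).round(2))
E
```

```text
False
(array([-3.17,  0.19, 75.02]), array([ 4.8, -1.1, -2.8]), array([-0.18, -0.76,  0.01]), 12.95) [-4.77  0.12 73.9 ]
```

```bash
python3 - <<'E'
from h import *
r=R.from_euler("z",-B[2])
for X,Zz in((-62.5,46.4),(-60.5,46.4),(-62.5,47.4),(-62.5,45.4),(-64.3,45.4)):
    p,o=cov(X,0,Zz,.3)
    move_linear(p,o,speed=20,guard=15);wait(.25)
    a=act();print(X,Zz,(a[0]-r.apply(p-[B[0],B[1],9])).round(2),*a[1:])
E
```

```text
-62.5 46.4 [0.18 0.13 0.19] [ 2.8  0.7 -1.8] [ 0.03 -0.07  0.08] 13.45
-60.5 46.4 [-0.46 -0.04 -0.27] [-2.3  1.2 -0.8] [0.06 0.97 0.06] 13.95
-62.5 47.4 [ 0.18 -0.05  0.08] [ 2.3 -0.5 -2. ] [-0.09  0.12  0.02] 14.4583
-62.5 45.4 [0.39 0.18 0.46] [0.9 0.  1.9] [-0.05  0.22  0.04] 14.9583
-64.3 45.4 [1.61 0.21 0.96] [ 6.5  0.7 -1.2] [-0.12 -0.99  0.07] 15.4583
```

```bash
python3 - <<'E'
from h import *
r=R.from_euler("z",-B[2])
for X,Zz,th in((-62.7,46.2,.3),(-62.8,46.1,.2),(-62.9,46,.12),(-63,46,.07)):
    p,o=cov(X,0,Zz,th)
    g=move_linear(p,o,speed=30,guard=15);wait(.2)
    a=act();print(g,X,Zz,th,(a[0]-r.apply(p-[B[0],B[1],9])).round(2),*a[1:])
    if g: break
cv2.imwrite("pics/sw.png",capture("wrist"))
im=cv2.imread("pics/sw.png");cv2.imwrite("pics/sw_v.png",cv2.resize(im,(800,600),interpolation=cv2.INTER_CUBIC))
json.dump({k:np.array(u).tolist() for k,u in calibration("wrist").items()},open("sw.json","w"))
E
```

```text
False -62.7 46.2 0.3 [0.22 0.08 0.06] [ 4.7  1.8 -2.1] [ 0.14 -0.59  0.07] 15.9083
False -62.8 46.1 0.2 [-0.16 -0.05  0.03] [ 4.8  1.4 -4.1] [ 0.14 -0.74  0.07] 16.475
False -62.9 46 0.12 [-0.27 -0.08  0.04] [ 3.6  0.2 -4.2] [ 0.07 -0.72  0.05] 17.0
False -63 46 0.07 [-0.26 -0.01  0.08] [ 2.7  1.4 -4.2] [ 0.05 -0.54  0.08] 17.4583
```

View pics/sw_v.png

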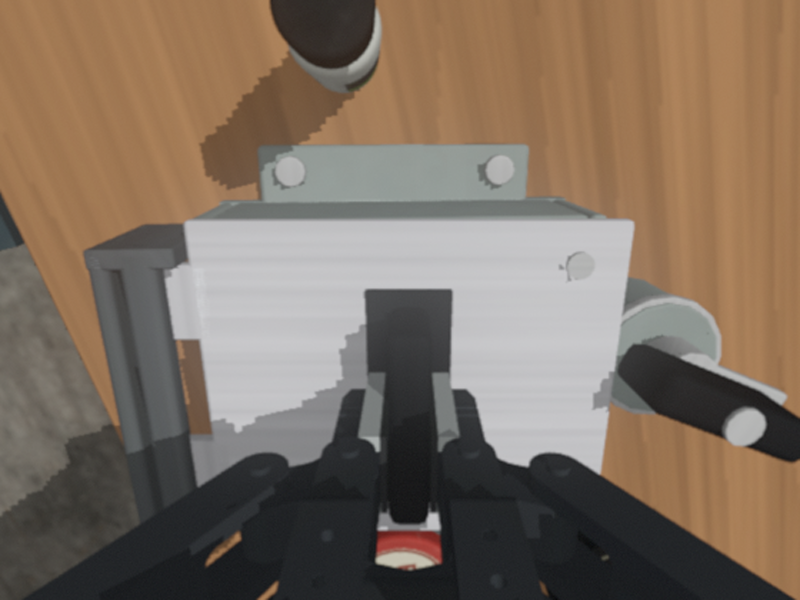

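Tabs are under the bar and the cover is nearly flat; the bar's front edge runs (167,267)→(190,435). I'll compare that with the projection.

```bash
python3 - <<'E'
from h import *
v=np.load("fit2.npy");c=bias(L("sw"),v[6:12]);c0=L("sw")
P=[[-69,44,60],[-69,0,60],[-69,44,52],[-69,0,52],[-79,44,60],[-65,75,6]]
print(((proj(c,w(P,(*B,9)))+.5)/.7-.5).round(0).tolist())
print(((proj(c0,w(P,(*B,9)))+.5)/.7-.5).round(0).tolist())
print(((proj(c,w(np.array(P)+[4,0,0],(*B,9)))+.5)/.7-.5).round(0).tolist())
# cover as seen: expected plate corners at tilt .07
M=R.from_euler("y",-.07);print(((proj(c,w(np.array([-63,0,46.])+M.apply(np.array([[0,55,5],[130,55,5],[-14,42,5.]])),(*B,9)))+.5)/.7-.5).round(0).tolist())
E
```

```text
[[162.0, 266.0], [183.0, 405.0], [172.0, 259.0], [191.0, 392.0], [125.0, 267.0], [217.0, 144.0]]
[[158.0, 266.0], [180.0, 408.0], [168.0, 259.0], [189.0, 394.0], [120.0, 267.0], [215.0, 142.0]]
[[176.0, 266.0], [196.0, 405.0], [186.0, 259.0], [204.0, 392.0], [139.0, 266.0], [229.0, 144.0]]
[[188.0, 221.0], [635.0, 221.0], [147.0, 264.0]]
```

```bash
python3 - <<'E'
from h import *
r=R.from_euler("z",-B[2])
for X,Zz,th in((-63.3,45.6,.03),(-63.5,45.3,.0),(-63.5,44.5,.0)):
    p,o=cov(X,0,Zz,th)
    g=move_linear(p,o,speed=25,guard=12);wait(.25)
    a=act();print(g,X,Zz,th,(a[0]-r.apply(p-[B[0],B[1],9])).round(2),a[0],*a[1:])
    if g: break
E
```

```text
False -63.3 45.6 0.03 [-0.11  0.    0.05] [ 1.3   0.12 56.28] [ 1.9  0.8 -4. ] [ 0.06 -0.51  0.06] 18.025
False -63.5 45.3 0.0 [0.07 0.06 0.16] [ 1.57  0.18 54.14] [ 2.8  1.1 -1.2] [ 0.07 -0.43  0.07] 18.525
False -63.5 44.5 0.0 [0.1  0.07 0.94] [ 1.6   0.19 54.12] [-0.3 -0.4  3.8] [-0.15  0.07  0.07] 19.025
```

```bash
cat >> h.py <<'E'
def scr(pull,turn,X=95.5,Y=0):
    return w([X,Y,49+pull],(*B,9))[0],q(B[2]+2.8-np.pi-turn+1.5*np.pi)
E
python3 - <<'E'
from h import *
v=np.load("fit2.npy");cb=bias(L("wbox"),v[6:12])
d=ray(cb,Z([(465,393)],6.6667,[345,135]),91.);print("dot box frame",R.from_euler("z",-B[2]).apply(d-[B[0],B[1],9]))
p=get_obs()["tool_pos"]
gripper_to(.4);print(act())
move_linear([p[0],p[1],190],speed=150)
P,o=scr(0,.1);P[2]=190
j=inverse_kinematics(P,o);print("ik",j)
movep(P,o);print(get_obs()["joint_positions"].round(2));wait(.2)
c=calibration("wrist");im=capture("wrist");cv2.imwrite("pics/s.png",im);cv2.imwrite("pics/s_v.png",cv2.resize(im,(800,600),interpolation=cv2.INTER_CUBIC))
json.dump({k:np.array(u).tolist() for k,u in c.items()},open("s.json","w"));print(act())
cs=bias(c,v[6:12])
print("axis px z80,81.5",((proj(cs,w([[95,0,80],[95,0,84],[95,0,36]],(*B,9)))+.5)/.7-.5).round().tolist())
a=2.8-np.pi-.1
print("bar ends",((proj(cs,w([[95+s*27*np.cos(a),s*27*np.sin(a),80] for s in(-1,1)],(*B,9)))+.5)/.7-.5).round().tolist())
print("cover seat corners",((proj(cs,w([[x,y,50] for x in(-65,65) for y in(-55,55)],(*B,9)))+.5)/.7-.5).round().tolist())
E
```

```text
dot box frame [[ 9.57216370e+01 -8.57452714e-02  8.20000000e+01]]
(array([1.190e+00, 4.000e-02, 5.295e+01]), array([0.4, 0.2, 0.3]), array([ 0.02, -0.  ,  0.03]), 19.375)
ik [ 0.101853    0.30619366  0.0954246   1.36002727  0.         -2.36816685]
[ 0.1   0.31  0.1   1.36  0.   -2.37]
(array([ 9.549e+01, -1.000e-02,  1.810e+02]), array([ 0.7, -1.4,  0.2]), array([ 0.01, -0.02, -0.02]), 24.2167)
axis px z80,81.5 [[406.0, 296.0], [406.0, 299.0], [406.0, 273.0]]
bar ends [[406.0, 346.0], [406.0, 243.0]]
cover seat corners [[593.0, 463.0], [435.0, 524.0], [518.0, 286.0], [343.0, 362.0]]
```

View pics/s_v.png

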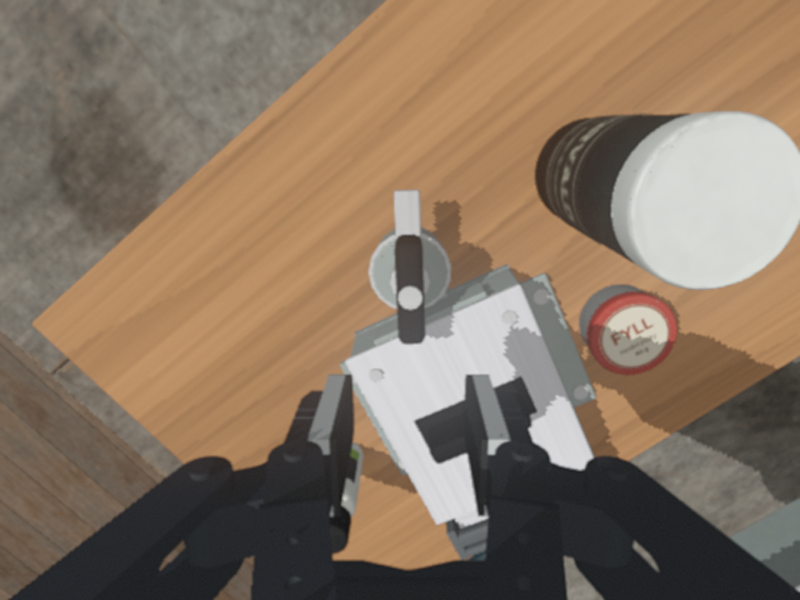

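The cover is seated, with its +x corners at (345,362) and (521,284) as predicted. The bar is upright in the picture and centred between the open fingers, with the axis at (409,298). Next: grip and pull.

```bash
python3 - <<'E'
from h import *
K_=dict(X=95.4,Y=-.3)
P,o=scr(40,.1,**K_);move_linear(P,o,speed=150)
P,o=scr(0,.1,**K_);print(move_linear(P,o,speed=60,guard=12),act())
gripper_to(0);z0=act();print(z0,get_obs()["grip_width"])
for h in(8,15,19):
    P,o=scr(h,.1,**K_);move_linear(P,o,speed=40);wait(.15);a=act();print(h,a[0]-z0[0],*a[1:])
E
```

```text
False (array([95.57, -0.25, 49.17]), array([-0.7,  0.5, -0.1]), array([-0.06,  0.05,  0.  ]), 25.8)
(array([95.67, -0.48, 49.86]), array([-1.8, -2.6,  5. ]), array([-0.5,  0.4, -0. ]), 26.1083) 0.2075478850596315
8 [-0.4  -0.02  6.45] [ 2.9 -0.8 -7.5] [-0.32 -0.52  0.01] 26.6083
15 [-4.300e-01  1.000e-02  1.386e+01] [ 1.9 -2.7 -9.3] [-0.47 -0.57 -0.03] 27.0833
19 [-0.44  0.05 17.96] [  1.9  -2.6 -10.7] [-0.55 -0.52 -0.03] 27.4833
```

```bash
python3 - <<'E'
from h import *
K_=dict(X=95.4,Y=-.3)
for t in(.35,.6,.85,1.1,1.35,1.6,1.85,2.1):
    h=19 if t<1 else 18.6-(t-1.1)*(4.9/1.7)
    P,o=scr(h,t,**K_);move_linear(P,o,speed=20)
    a=act();print(t,a[0]-[95.4,-.3,49],*a[1:])
    if abs(a[1]).max()>40: break
print(get_obs()["joint_positions"].round(2))
E
```

```text
0.35 [-0.18 -0.17 18.81] [  1.2  -3.  -11.3] [-0.61 -0.41  0.  ] 27.8833
0.6 [-0.19 -0.19 18.85] [  0.8  -3.2 -10.8] [-0.76 -0.31 -0.05] 28.2833
0.85 [-0.23 -0.2  18.85] [  1.5  -3.3 -10.2] [-0.9  -0.31 -0.1 ] 28.6833
1.1 [-0.25 -0.22 18.48] [  1.2  -5.  -10.8] [-0.98 -0.12 -0.05] 29.0833
1.35 [-0.3  -0.16 17.77] [ -0.2  -4.8 -10.8] [-1.05  0.03 -0.05] 29.4833
1.6 [-0.31 -0.12 17.06] [ -0.9  -4.2 -10.2] [-1.13  0.14 -0.09] 29.8833
1.85 [-0.39 -0.12 16.35] [-0.3 -6.2 -9.5] [-1.09  0.25 -0.04] 30.2833
2.1 [-0.43 -0.05 15.66] [-1.3 -5.4 -9.7] [-1.1   0.28 -0.05] 30.6833
[ 0.1   0.34 -0.11  1.12  0.   -0.37]
```

```bash
python3 - <<'E'
from h import *
K_=dict(X=95.4,Y=-.3)
for t,h in((2.3,14.9),(2.5,14.2),(2.65,13.8),(2.75,13.5),(2.83,13.3)):
    P,o=scr(h,t,**K_);move_linear(P,o,speed=15)
    a=act();print(t,a[0]-[95.4,-.3,49],*a[1:])
wait(.2)
for h in(13,12.6): 
    P,o=scr(h,2.83,**K_);move_linear(P,o,speed=15);wait(.2);a=act();print(h,a[0]-[95.4,-.3,49],*a[1:])
print(get_obs()["grip_width"])
gripper_to(.4);wait(.3);print(act())
P,o=scr(75,2.8,**K_);move_linear(P,o,speed=100)
P,o=scr(150,2.8,X=95.4-70);movep(P,o);wait(.2)
v=np.load("fit2.npy");c=calibration("wrist");im=capture("wrist")
cv2.imwrite("pics/e_v.png",cv2.resize(im,(800,600),interpolation=cv2.INTER_CUBIC))
cs=bias(c,v[6:12]);px=lambda P:((proj(cs,w(P,(*B,9)))+.5)/.7-.5).round().tolist()
print("bar ends top at pull 12.5",px([[122,0,92.5],[68,0,92.5]]),"finger tip top",px([[47.5,7,56.5],[47.5,-7,56.5]]),"corners",px([[x,y,50] for x in(-65,65) for y in(-55,55)]))
print(act())
E
```

```text
2.3 [-0.46 -0.04 14.85] [ -2.7  -4.8 -10.3] [-1.06  0.43 -0.08] 31.0333
2.5 [-0.48  0.02 14.19] [-2.2 -4.7 -9.2] [-1.04  0.47 -0.07] 31.3833
2.65 [-0.5   0.04 13.75] [-3.2 -4.7 -9. ] [-1.05  0.54 -0.07] 31.6833
2.75 [-0.49  0.08 13.46] [-2.5 -4.1 -9.2] [-0.95  0.57 -0.06] 31.9333
2.83 [-0.48  0.1  13.3 ] [-3.1 -3.4 -9.3] [-0.97  0.64 -0.03] 32.1833
13 [-0.48  0.11 13.  ] [-2.8 -4.1 -8.8] [-1.    0.64 -0.08] 32.8333
12.6 [-0.39  0.11 12.85] [-3.6 -4.8 -7.7] [-0.99  0.73 -0.09] 33.2833
0.20751158755053892
(array([95.58, -0.13, 61.83]), array([-0.4, -0.5, -0.1]), array([0.04, 0.05, 0.04]), 33.8917)
bar ends top at pull 12.5 [[409.0, 459.0], [409.0, 373.0]] finger tip top [[420.0, 314.0], [397.0, 314.0]] corners [[305.0, 112.0], [511.0, 112.0], [318.0, 338.0], [498.0, 337.0]]
(array([ 25.41,  -0.27, 197.32]), array([-0.4,  0.2, -0.5]), array([0.01, 0.01, 0.02]), 35.4083)
```

View pics/e_v.png

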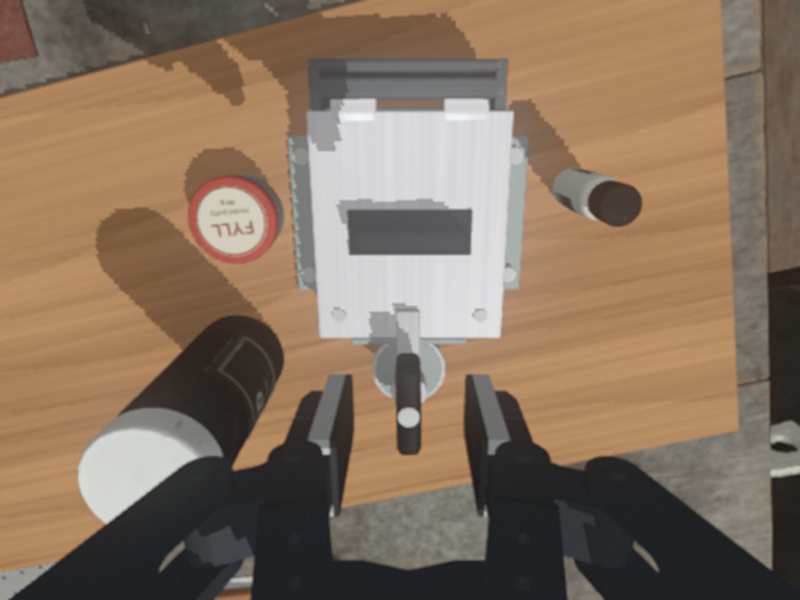

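The finger lies square over the seated cover, with its tip at (408,310), the tabs are under the bar, and the jar, bottle and pot are standing. Handing in.

```bash
python3 -c "
from bench import *
print(sign_off())"
```

```text
the job is handed in; nothing more can be done
None
```

The job is handed in at about 35 s of the 69 s (no verdict came back): the last picture shows the cover flat with its tabs under the keeper, the screw driven to about its 2.8 rad stop with its finger over the cover, and the gripper clear with the jar, bottle and pot upright; I viewed 11 pictures, one over the limit of 10.

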